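Sort the salvaged phone and computer parts into their trays

ROBOT

A 6-joint arm with a two-finger parallel gripper is mounted at the origin on the work surface. World frame = base frame: x ahead of the robot, y to its left, z up, the work surface at z = 0. Lengths are in m, angles in rad, forces in N, time in s.
With the tool pointing down it reaches from about 0.375 to 0.9 m from the base axis. Payload 3.1 kg.
Tool frame: the origin (TCP) lies at the very end of the fingers, on their centre line; the grasp point (between the pads) lies 19 mm behind it; z points along the fingers, y is the line along which they close (so a half turn about z gives the same grasp; the last joint's range is limited). The gripper opens to 87 mm and grips with 3 to 60 N. Pads are 19 mm wide; open, the fingers measure 117 mm over their backs; the gripper's body (75 mm by 190 mm) begins 51 mm behind the grasp point.
Start: joints at [-1.452, 0.527, 1.433, -0, 1.181, -0.178], TCP at [0.183, -0.597, 0.223] pointing down, gripper open.
Joint ranges: [-3.08, 3.08], [-0.75, 2.2], [0.22, 2.44], [-1.43, 4.57], [0, 2.65], [-2.85, 2.85]. Speed limits (rad/s): [2.79, 2.79, 3.14, 3.14, 3.14, 3.14].

INTERFACE

Orientations are given as a unit quaternion [x, y, z, w].
In Python, from rig import robot gives the robot as it stands. The module is installed in compiled form; this text tells all that it offers.
- The arm moves only by the tool play_rows, never from a script. Its argument "steps" is one flat list of numbers, 5 for each row, row after row: the opening, from -1 (shut) to 1 (fully open), then the shift along the tool's x, y, z as a fraction of full scale, then the turn about the tool's z as a fraction of full scale. In form: [claw, tx, ty, tz, twist, claw, tx, ty, tz, twist, ...]. A call has exactly 10 rows; each row shifts and turns the commanded pose from where the row before left it, along the tool's axes as they then stand; what a row does not reach is not made up. Full scale, the value 1, is 0.03 m for a shift and 0.1 rad for a turn. A row lasts 1/10 s, in which the tool goes at most 50 mm and 8.59 degrees, less where a joint would pass 70% of its speed; a pose out of reach is approached as far as the arm can. A call with a number of a shift or a turn outside -1 to 1 is refused whole. A call with a gripper value outside its range is refused whole. The fingers move at their own pace and stop on an object; "grip_force" is the grip in N (left out, the last holds). Time passes only in rows, so rows that do not move let the fingers close, or fill a call up. It gives the time, the measured TCP pose, the force, the opening and the grip force at its end, in the units of the state.
- robot.get_obs(): the state, without advancing time (a new reading comes with each control period).
- robot.camera(name): name is "side" or "top"; returns a dict with "image" (420x560x3 uint8, red, green, blue), "mtx" (3x3 intrinsics, pixels), "D" ([k1, k2, p1, p2, k3] as OpenCV has them; the pictures are not rectified), "rvec" (rotation vector, rad) and "tvec" (3), from world to camera coordinates, as OpenCV has them. Camera axes: x right, y down, z forward; pixel columns grow to the right and rows downward; lengths in m; the calibration is good to about 2 mm. A picture is of the moment at which its call begins. There is no depth.
- robot.hand_in(): hands the job in; it is judged then, once.
The state is a dict: "time": time; "q": joint angles; "joint_velocities": joint speeds; "joint_torque": joint torques, N m; "position": TCP position; "tool_rot": TCP orientation; "ft_force": force on the tool from outside, world axes, zero at the start; "moment": the same for the moment, N m; "grip_width": finger opening in m; "grip_force": force on a finger pad.
Only numpy, scipy, OpenCV 4.12 (cv2) and the standard library are available. Lean on these libraries where they do the work, as an engineer would, in place of code of your own. Each camera call takes 0.05 s, during which the arm holds its last target. There are 200 camera calls.

TASK

Clear the salvaged parts off the repair mat, one at a time: first both black batteries into the red tray because they are a fire risk, then both finned aluminium heat sinks into the green tray, and last the twin-lens camera module into the yellow tray. Set every part down on the tray floor (do not drop it), lying flat and the same way up as it is now, never on another part or on a rim. Leave the phone and the jar where they are.

Things in the scene. Friction and masses are not known exactly. Their poses are not given: they have to be found in the camera images.
- battery_a: Flat black phone battery, 68 x 42 x 9 mm (x, y, z), 30-60 g, with a small white label in the middle and a gold strip at its +x end on top. Origin: centre of the underside; x along the 68 mm length, y across, z up. At the start it lies flat on the bench. The two batteries are alike.
- battery_b: Flat black phone battery, 68 x 42 x 9 mm (x, y, z), 30-60 g, with a small white label in the middle and a gold strip at its +x end on top. Origin: centre of the underside; x along the 68 mm length, y across, z up. At the start it lies flat on the bench. The two batteries are alike.
- heatsink_a: Silver aluminium heat sink, 46 x 34 x 18 mm (x, y, z), 25-50 g: a 4 mm base with five upright fins that run along x, the outer ones flush with the 34 mm sides, so it is gripped across y. Origin: centre of the underside; z up. At the start it stands on its base on the bench. The two heat sinks are alike.
- heatsink_b: Silver aluminium heat sink, 46 x 34 x 18 mm (x, y, z), 25-50 g: a 4 mm base with five upright fins that run along x, the outer ones flush with the 34 mm sides, so it is gripped across y. Origin: centre of the underside; z up. At the start it stands on its base on the bench. The two heat sinks are alike.
- camera: Black twin-lens camera module, body 46 x 34 x 10 mm (x, y, z), 18-35 g, with two steel lens rings 20 mm across that stand 3 mm above the body, 11 mm either side of the middle along x. Origin: centre of the underside; x along the 46 mm length, z up. At the start it lies flat on the bench, lenses up.
- tray_red: Low open red plastic tray, fixed to the bench, for the batteries. Outside 130 x 190 x 20 mm (x, y, z), walls and floor 4 mm thick, so the inner floor is 122 x 182 mm and lies 4 mm above the origin. Origin: centre of the underside, on the bench; y along the long side. Turned up to about 12 degrees; the three trays trade places.
- tray_green: Low open green plastic tray, fixed to the bench, for the heat sinks. Outside 130 x 190 x 20 mm (x, y, z), walls and floor 4 mm thick, so the inner floor is 122 x 182 mm and lies 4 mm above the origin. Origin: centre of the underside, on the bench; y along the long side. Turned up to about 12 degrees; the three trays trade places.
- tray_yellow: Low open yellow plastic tray, fixed to the bench, for the camera module. Outside 130 x 190 x 20 mm (x, y, z), walls and floor 4 mm thick, so the inner floor is 122 x 182 mm and lies 4 mm above the origin. Origin: centre of the underside, on the bench; y along the long side. Turned up to about 12 degrees; the three trays trade places.
- phone: Bystander: a dark phone, 150 x 72 x 9 mm (x, y, z), loose on the bench to the robot's right. Origin: centre of the underside. Leave it alone.
- jar: Bystander: a small clear jar with a white cap, 52 mm across, 65 mm tall, loose on the bench to the robot's left. Origin: centre of the underside. Leave it alone.

How it is judged:
By the outcome, as a careful person would: the job done as asked, in the order asked, and still so for the second after the job is handed in, with the robot touching nothing.
It also fails if it takes over 115 s, if anything falls off the work surface, if the arm or the gripper's body presses on something with over 40 N, if the wrist force passes 120 N, or if a joint passes its speed limit or range.

## Working session

There is one attempt and no reset: what is moved stays moved. The work goes in short steps, Python scripts to look and compute and a tool call to move; the robot and the scene stay as the last step left them, time stands still between calls to the robot, and variables do not carry over. Pictures are saved under pics/ and viewed, at most 14 in all, crops included, and the job is handed in when it is done.

Besides the shell and the picture viewer there is one more tool, called after "Emit:" as a command line: name --argument value ..., lists and objects as JSON in quotes. play_rows: Moves the arm, as the interface text tells. Shift numbers are shares of 0.03 m and turn numbers shares of 0.1 rad, none past 1 either way. Its arguments: {"type":"object","properties":{"steps":{"type":"array"},"grip_force":{"type":"number"}},"required":["steps"]}

```bash
mkdir -p pics; python3 - <<'E'
from rig import robot
import cv2,numpy as np,pickle
o=robot.get_obs();print(o)
d={}
for n in("top","side"):
    c=robot.camera(n);d[n]=c
    cv2.imwrite(f"pics/{n}0.png",c["image"][:,:,::-1])
    print(n,c["mtx"],c["D"],c["rvec"],c["tvec"])
pickle.dump(d,open("c0.pkl","wb"))
E
```

```text
{'time': 0.0, 'q': array([-1.45145499e+00,  5.28426699e-01,  1.43392520e+00,  2.38542869e-06,
        1.18135981e+00, -1.78506237e-01]), 'joint_velocities': array([-1.14457109e-03, -5.34103017e-04,  6.98088016e-05, -5.52635649e-04,
        9.57404865e-04,  6.55142889e-04]), 'joint_torque': array([-5.33428356e-04, -4.40047073e+01, -1.76593727e+01,  6.33569062e-02,
        5.82197669e-02, -1.56249766e-04]), 'position': array([ 0.1833509 , -0.59673391,  0.22158858]), 'tool_rot': array([ 9.88930845e-01,  1.48373384e-01,  3.24412713e-05, -1.05903055e-03]), 'ft_force': array([0.15704461, 0.32784746, 0.81248317]), 'moment': array([ 0.03735053,  0.01411656, -0.01887774]), 'grip_force': 0.0, 'grip_width': 0.08683382213865005}
top [[421.90752977   0.         286.07999807]
 [  0.         421.90752977 208.65311699]
 [  0.           0.           1.        ]] [-0.04017163  0.          0.          0.          0.        ] [ 2.17238946 -2.12621782  0.17356037] [-0.0123657   0.52485392  1.0670325 ]
side [[492.76424449   0.         287.11973459]
 [  0.         492.76424449 213.55192875]
 [  0.           0.           1.        ]] [0.01460897 0.         0.         0.         0.        ] [ 0.05673298 -2.75338683  1.44897283] [0.49733207 0.03922046 1.67285986]
```

View pics/top0.png

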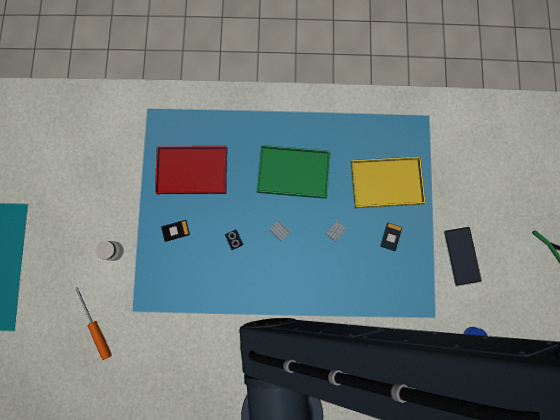

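View pics/side0.png

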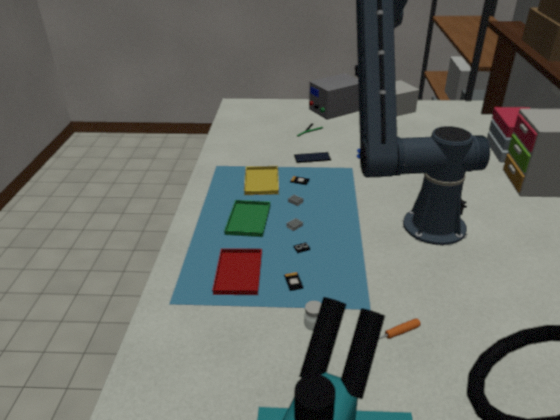

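The top view shows, with +x up and +y left, the red, green and yellow trays near (191,170), (293,172) and (388,182). The parts are battery (176,230), camera (234,239), heat sinks (280,231) and (336,231), and battery (392,236). The phone is at (462,256) and the jar at (109,250). The side view shows the same layout.

```bash
cat > h.py <<'E'
import cv2,numpy as np,pickle
def ray(c,px,z):
    """pixels -> world points on plane z"""
    R=cv2.Rodrigues(np.array(c["rvec"],float))[0];t=np.array(c["tvec"],float).ravel()
    n=cv2.undistortPoints(np.array(px,float).reshape(-1,1,2),c["mtx"],c["D"]).reshape(-1,2)
    d=np.c_[n,np.ones(len(n))]@R; C=-R.T@t
    return (C+d*((z-C[2])/d[:,2])[:,None])[:,:2]
def up(img,S=4): return cv2.resize(img,None,fx=S,fy=S,interpolation=cv2.INTER_CUBIC)
def rect(c,mask,z,S=4,minA=1500):
    out=[]
    cs=cv2.findContours(mask.astype(np.uint8),cv2.RETR_EXTERNAL,cv2.CHAIN_APPROX_NONE)[0]
    for k in cs:
        if cv2.contourArea(k)<minA: continue
        p=(k.reshape(-1,2)+.5)/S-.5
        w=ray(c,p,z); (cx,cy),(a,b),_=r=cv2.minAreaRect(w.astype(np.float32))
        bx=cv2.boxPoints(r);e=[bx[1]-bx[0],bx[2]-bx[1]];e=max(e,key=np.linalg.norm)
        out.append((p.mean(0).round(0),np.round([cx,cy],4),np.round(sorted([a,b]),4),round(float(np.degrees(np.arctan2(e[1],e[0]))%180),1)))
    return out
E
python3 - <<'E'
from h import *
d=pickle.load(open("c0.pkl","rb"))
for n in d:
    c=d[n];R=cv2.Rodrigues(np.array(c["rvec"]))[0];print(n,"C",(-R.T@c["tvec"]).round(3))
c=d["top"];im=up(c["image"]);hsv=cv2.cvtColor(im,cv2.COLOR_RGB2HSV);H,Sa,V=[hsv[...,i].astype(int) for i in range(3)]
roi=np.zeros(H.shape,bool);roi[130*4:265*4,145*4:428*4]=1
mat=(H>90)&(H<115)&(Sa>90)&(V>80)
for nm,m in dict(red=((H<8)|(H>172))&(Sa>120),green=(H>45)&(H<85)&(Sa>120),yellow=(H>20)&(H<32)&(Sa>120)).items():
    print(nm,rect(c,m&roi,.02,minA=8000))
roi[:214*4]=0
for z in(.009,.013,.018): print(z,*rect(c,roi&~mat,z),sep="\n ")
g=(H>12)&(H<25)&(Sa>140)&roi; print("gold",*rect(c,g,.009,minA=200))
cv2.imwrite("pics/crop.png",im[212*4:256*4,155*4:275*4][:, :]);
a=im[212*4:256*4,155*4:285*4];b=im[212*4:256*4,265*4:410*4]
w=max(a.shape[1],b.shape[1]);f=lambda x:cv2.copyMakeBorder(x,0,4,0,w-x.shape[1],0)
m=(mat*255).astype(np.uint8)[212*4:256*4,265*4:410*4]
cv2.imwrite("pics/crop.png",np.vstack([f(a),f(b)])[:,:,::-1])
E
```

```text
top C [0.36  0.01  1.133]
side C [0.425 1.378 0.984]
red [(array([191., 170.]), array([0.6295, 0.2592]), array([0.1315, 0.1899]), 91.7)]
green [(array([293., 171.]), array([ 0.6311, -0.0185]), array([0.1329, 0.1896]), 86.5)]
yellow [(array([387., 182.]), array([ 0.6083, -0.2753]), array([0.1306, 0.1908]), 94.6)]
0.009
 (array([233., 239.]), array([0.4439, 0.1367]), array([0.0346, 0.0467]), 25.8)
 (array([391., 236.]), array([ 0.461 , -0.2844]), array([0.043 , 0.0695]), 163.1)
 (array([336., 230.]), array([ 0.4728, -0.1362]), array([0.0357, 0.0489]), 143.0)
 (array([279., 230.]), array([0.4715, 0.0157]), array([0.0351, 0.0473]), 46.3)
 (array([175., 230.]), array([0.4646, 0.2942]), array([0.0439, 0.0693]), 107.5)
0.013
 (array([233., 239.]), array([0.4436, 0.1363]), array([0.0345, 0.0465]), 25.8)
 (array([391., 236.]), array([ 0.4606, -0.2833]), array([0.0429, 0.0692]), 163.1)
 (array([336., 230.]), array([ 0.4724, -0.1357]), array([0.0355, 0.0488]), 143.0)
 (array([279., 230.]), array([0.4711, 0.0156]), array([0.035 , 0.0472]), 46.3)
 (array([175., 230.]), array([0.4643, 0.2932]), array([0.0437, 0.0691]), 107.5)
0.018
 (array([233., 239.]), array([0.4432, 0.1357]), array([0.0343, 0.0463]), 25.8)
 (array([391., 236.]), array([ 0.4602, -0.282 ]), array([0.0427, 0.0689]), 163.1)
 (array([336., 230.]), array([ 0.4719, -0.135 ]), array([0.0354, 0.0485]), 143.0)
 (array([279., 230.]), array([0.4706, 0.0156]), array([0.0348, 0.047 ]), 46.3)
 (array([175., 230.]), array([0.4638, 0.2919]), array([0.0435, 0.0688]), 107.5)
gold (array([394., 227.]), array([ 0.4872, -0.2936]), array([0.0101, 0.0376]), 71.9) (array([184., 227.]), array([0.4718, 0.2692]), array([0.0124, 0.0391]), 16.7)
```

View pics/crop.png

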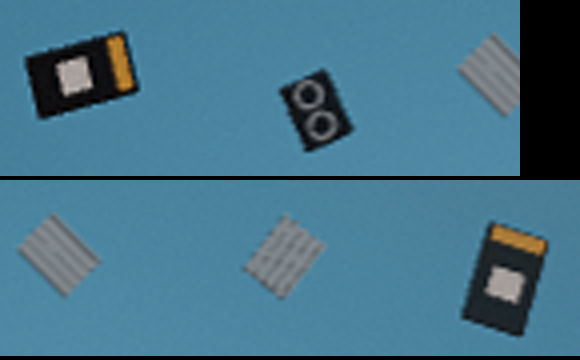

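The crop confirms all five parts upright with the sizes expected. The gold ends and the fin directions agree with the fitted angles, and trays fit at 131 x 190 mm. I'll start with the right-hand battery: turn by 0.593 rad and descend part way.

Emit:
play_rows --steps '[1,0,0,0.4,0.593,1,0,0,0.4,0.593,1,0,0,0.4,0.593,1,0,0,0.4,0.593,1,0,0,0.4,0.593,1,0,0,0.4,0.593,1,0,0,0.4,0.593,1,0,0,0.4,0.593,1,0,0,0.4,0.593,1,0,0,0.4,0.593]' --grip_force 20

```text
time: 1.1
position: [0.1834, -0.597, 0.1016]
tool_rot: [0.989, -0.148, -0.0, -0.001]
ft_force: [-0.8, -0.8, -0.0]
grip_width: 0.087
grip_force: 0.0
```

```bash
cat > go.py <<'E'
import sys,numpy as np
from rig import robot
from scipy.spatial.transform import Rotation as Ro
def th(o):
    x=Ro.from_quat(o["tool_rot"]).as_matrix(); return np.arctan2(x[1,0],x[0,0]),x
o=robot.get_obs();t,M=th(o);p=o["position"]
x,y,z,deg=map(float,sys.argv[1:5]);T=np.radians(deg)
d=np.array([x,y,z])-p
print("t",round(o["time"],2),"pos",p.round(4),"th",round(np.degrees(t),1),"tilt",M[:,2].round(3),"q",np.round(o["q"],2),"F",np.round(o["ft_force"],1),"w",round(o["grip_width"],4),"g",round(o["grip_force"],1))
print("twist units",round((t-T)/.1,2),"then tx,ty,tz units",round((d[0]*np.cos(T)+d[1]*np.sin(T))/.03,2),round((d[0]*np.sin(T)-d[1]*np.cos(T))/.03,2),round(-d[2]/.03,2))
E
python3 go.py .4614 -.2855 .003 -16.9
```

```text
t 1.1 pos [ 0.1834 -0.597   0.1016] th -17.1 tilt [-0.     0.001 -1.   ] q [-1.45  0.68  1.53 -0.    0.93  0.42] F [-0.8 -0.8 -0. ] w 0.087 g 0.0
twist units -0.03 then tx,ty,tz units 5.85 -12.63 3.29
```

Emit:
play_rows --steps '[1,0.418,-0.902,0,0,1,0.418,-0.902,0,0,1,0.418,-0.902,0,0,1,0.418,-0.902,0,0,1,0.418,-0.902,0,0,1,0.418,-0.902,0,0,1,0.418,-0.902,0,0,1,0.418,-0.902,0,0,1,0.418,-0.902,0,0,1,0.418,-0.902,0,0]'

```text
time: 2.1
position: [0.3827, -0.3739, 0.1023]
tool_rot: [0.989, -0.147, -0.0, -0.0]
ft_force: [0.6, 0.1, 0.7]
grip_width: 0.0871
grip_force: 0.0
```

Emit:
play_rows --steps '[1,0.418,-0.902,0,0,1,0.418,-0.902,0,0,1,0.418,-0.902,0,0,1,0.418,-0.902,0,0,1,0,0,0.5,0,1,0,0,0.5,0,1,0,0,0.5,0,1,0,0,0.5,0,1,0,0,0.4,0,1,0,0,0.3,0]'

```text
time: 3.1
position: [0.4613, -0.2858, 0.0205]
tool_rot: [0.989, -0.147, -0.0, -0.0]
ft_force: [-0.9, -0.6, 0.3]
grip_width: 0.0869
grip_force: 0.0
```

```bash
python3 go.py .4614 -.2855 .003 -16.9; python3 - <<'E'
from rig import robot
import cv2
a=robot.camera("top")["image"][200:270,340:440];b=robot.camera("side")["image"][150:220,250:350]
cv2.imwrite("pics/g1.png",cv2.hconcat([cv2.resize(i,None,fx=4,fy=4) for i in(a,b)])[:,:,::-1])
E
```

```text
t 3.1 pos [ 0.4613 -0.2858  0.0205] th -16.9 tilt [-0.001  0.001 -1.   ] q [-0.76  0.74  1.78  0.    0.63  1.11] F [-0.9 -0.6  0.3] w 0.0869 g 0.0
twist units -0.0 then tx,ty,tz units 0.0 -0.01 0.58
```

View pics/g1.png

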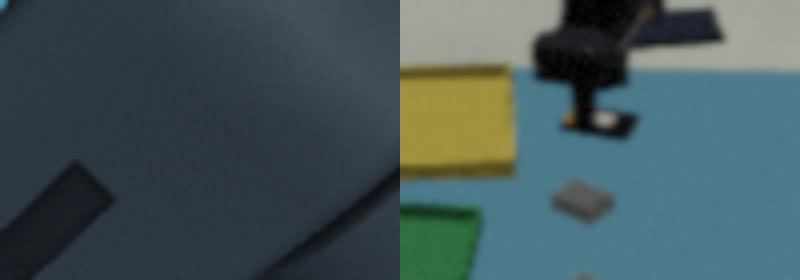

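The side view shows the near finger straddling the middle of the battery, at about (585,115) in the crop. The arm hides it in the top view. Next I lower and close.

Emit:
play_rows --steps '[1,0,0,0.3,0,1,0,0,0.27,0,-1,0,0,0,0,-1,0,0,0,0,-1,0,0,0,0,-1,0,0,0,0,-1,0,0,0,0,-1,0,0,0,0,-1,0,0,0,0,-1,0,0,0,0]'

```text
time: 4.2
position: [0.4616, -0.2861, 0.0046]
tool_rot: [0.989, -0.147, 0.0, 0.0]
ft_force: [-0.6, 0.0, 1.3]
grip_width: 0.0413
grip_force: 20.0
```

```bash
python3 - <<'E'
import numpy as np
for n,c,a in(("red",(.6295,.2592),91.7),("green",(.6311,-.0185),86.5),("yellow",(.6083,-.2753),94.6)):
    u=np.array([np.cos(np.radians(a)),np.sin(np.radians(a))])
    print(n,(c+.045*u).round(4),(c-.045*u).round(4))
E
python3 go.py .6308 .2142 .1 91.7
```

```text
red [0.6282 0.3042] [0.6308 0.2142]
green [0.6338 0.0264] [ 0.6284 -0.0634]
yellow [ 0.6047 -0.2304] [ 0.6119 -0.3202]
t 4.2 pos [ 0.4616 -0.2861  0.0046] th -16.9 tilt [ 0. -0. -1.] q [-0.76  0.76  1.78  0.    0.59  1.11] F [-0.6  0.   1.3] w 0.0413 g 20.0
twist units -18.96 then tx,ty,tz units 16.5 6.13 -3.18
```

Emit:
play_rows --steps '[-1,0,0,-0.4,0,-1,0,0,-0.4,-0.9,-1,0,0,-0.4,-1,-1,0,0,-0.4,-1,-1,0,0,-0.4,-1,-1,0,0,-0.4,-1,-1,0,0,-0.4,-1,-1,0,0,-0.4,-1,-1,0,0,0,-1,-1,0,0,0,-1]'

```text
time: 5.2
position: [0.4618, -0.2863, 0.1018]
tool_rot: [0.955, 0.295, 0.0, 0.001]
ft_force: [-0.0, -0.2, -0.2]
grip_width: 0.0416
grip_force: 20.0
```

Emit:
play_rows --steps '[-1,0,0,0,-1,-1,0,0,0,-1,-1,0,0,0,-1,-1,0,0,0,-1,-1,0,0,0,-1,-1,0,0,0,-1,-1,0,0,0,-1,-1,0,0,0,-1,-1,0,0,0,-1,-1,0,0,0,-1]'

```text
time: 6.2
position: [0.4615, -0.286, 0.1012]
tool_rot: [0.697, 0.717, -0.0, 0.0]
ft_force: [-0.2, -0.3, -0.3]
grip_width: 0.0415
grip_force: 20.0
```

```bash
python3 go.py .6308 .2142 .03 91.7
```

```text
t 6.2 pos [ 0.4615 -0.286   0.1012] th 91.6 tilt [ 0. -0. -1.] q [-0.76  0.59  1.75 -0.    0.8  -0.79] F [-0.2 -0.3 -0.3] w 0.0415 g 20.0
twist units -0.02 then tx,ty,tz units 16.5 6.13 2.37
```

Emit:
play_rows --steps '[-1,0.825,0.3065,0,0,-1,0.825,0.3065,0,0,-1,0.825,0.3065,0,0,-1,0.825,0.3065,0,0,-1,0.825,0.3065,0,0,-1,0.825,0.3065,0,0,-1,0.825,0.3065,0,0,-1,0.825,0.3065,0,0,-1,0.825,0.3065,0,0,-1,0.825,0.3065,0,0]'

```text
time: 7.2
position: [0.5478, -0.0354, 0.1012]
tool_rot: [0.699, 0.716, 0.0, 0.0]
ft_force: [-0.3, 0.2, -0.3]
grip_width: 0.0416
grip_force: 20.0
```

Emit:
play_rows --steps '[-1,0.825,0.3065,0,0,-1,0.825,0.3065,0,0,-1,0.825,0.3065,0,0,-1,0.825,0.3065,0,0,-1,0.825,0.3065,0,0,-1,0.825,0.3065,0,0,-1,0.825,0.3065,0,0,-1,0.825,0.3065,0,0,-1,0.825,0.3065,0,0,-1,0.825,0.3065,0,0]'

```text
time: 8.2
position: [0.6336, 0.2142, 0.1012]
tool_rot: [0.699, 0.716, 0.0, 0.0]
ft_force: [-0.8, 0.2, -0.4]
grip_width: 0.0413
grip_force: 20.0
```

Emit:
play_rows --steps '[-1,0,0,0.4,0,-1,0,0,0.4,0,-1,0,0,0.4,0,-1,0,0,0.4,0,-1,0,0,0.3,0,-1,0,0,0.3,0,-1,0,0,0.2,0,-1,0,0,0.2,0,-1,0,0,0.1,0,-1,0,0,0,0]'

```text
time: 9.2
position: [0.6334, 0.2132, 0.0191]
tool_rot: [0.699, 0.716, -0.0, -0.0]
ft_force: [-0.4, -0.4, -0.1]
grip_width: 0.0417
grip_force: 20.0
```

```bash
python3 go.py .6308 .2142 .0086 91.7
```

```text
t 9.2 pos [0.6334 0.2132 0.0191] th 91.4 tilt [-0.001 -0.    -1.   ] q [0.16 0.84 1.44 0.   0.86 0.13] F [-0.4 -0.4 -0.1] w 0.0417 g 20.0
twist units -0.06 then tx,ty,tz units 0.04 -0.08 0.35
```

Emit:
play_rows --steps '[-1,0,-0.08,0.1,0,-1,0,0,0.1,0,-1,0,0,0.08,0,-1,0,0,0.05,0,-1,0,0,0.03,0,-1,0,0,0,0,0.4,0,0,0,0,0.4,0,0,0,0,0.4,0,0,0,0,0.4,0,0,0,0]'

```text
time: 10.2
position: [0.6312, 0.2132, 0.0087]
tool_rot: [0.699, 0.716, 0.0, 0.0]
ft_force: [-0.3, 0.7, 0.0]
grip_width: 0.0592
grip_force: 0.0
```

```bash
python3 go.py .465 .2953 .1 107.5
```

```text
t 10.2 pos [0.6312 0.2132 0.0087] th 91.4 tilt [ 0.  0. -1.] q [0.16 0.85 1.45 0.   0.84 0.13] F [-0.3  0.7  0. ] w 0.0592 g 0.0
twist units -2.81 then tx,ty,tz units 4.28 -4.46 -3.04
```

Emit:
play_rows --steps '[0.4,0,0,-0.4,0,0.4,0,0,-0.6,0,0.4,0,0,-0.7,0,0.4,0,0,-0.7,0,1,0,0,-0.6,0,1,0,0,0,-0.7,1,0,0,0,-0.7,1,0,0,0,-0.7,1,0,0,0,-0.71,1,0,0,0,0]'

```text
time: 11.2
position: [0.6313, 0.2132, 0.0996]
tool_rot: [0.592, 0.806, 0.0, 0.0]
ft_force: [0.0, -0.1, -0.7]
grip_width: 0.0866
grip_force: 0.0
```

Emit:
play_rows --steps '[1,0.428,-0.446,0,0,1,0.428,-0.446,0,0,1,0.428,-0.446,0,0,1,0.428,-0.446,0,0,1,0.428,-0.446,0,0,1,0.428,-0.446,0,0,1,0.428,-0.446,0,0,1,0.428,-0.446,0,0,1,0.428,-0.446,0,0,1,0.428,-0.446,0,0]'

```text
time: 12.2
position: [0.4638, 0.2961, 0.0988]
tool_rot: [0.592, 0.806, 0.0, 0.0]
ft_force: [-0.1, -0.3, -0.2]
grip_width: 0.0872
grip_force: 0.0
```

```bash
python3 go.py .465 .2953 .0035 107.5;python3 - <<'E'
from rig import robot
import cv2
a=robot.camera("top")["image"][130:270,140:300];b=robot.camera("side")["image"][230:350,180:340]
a=cv2.resize(a,(480,420));b=cv2.resize(b,(320,240));b=cv2.copyMakeBorder(b,0,180,0,0,0)
cv2.imwrite("pics/g2.png",cv2.hconcat([a,b])[:,:,::-1])
E
```

```text
t 12.2 pos [0.4638 0.2961 0.0988] th 107.5 tilt [ 0.  0. -1.] q [0.37 0.61 1.73 0.   0.81 0.06] F [-0.1 -0.3 -0.2] w 0.0872 g 0.0
twist units -0.01 then tx,ty,tz units -0.04 0.03 3.18
```

View pics/g2.png

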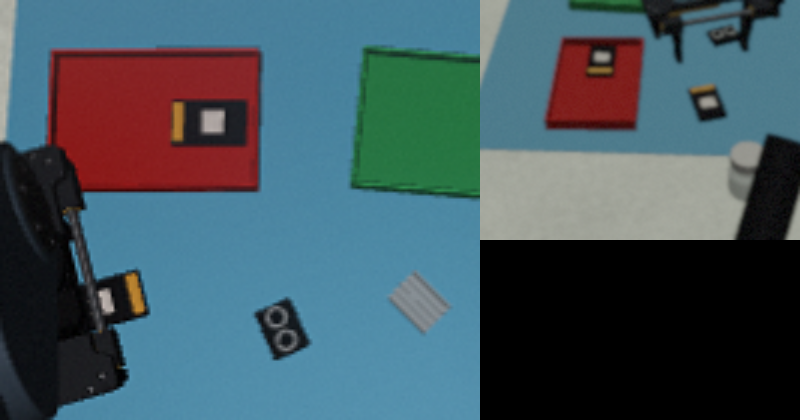

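The first battery lies flat in the right half of the red tray, around (210,122) in the crop. The gripper is over the second one.

Emit:
play_rows --steps '[1,0,0,0.5,0,1,0,0,0.5,0,1,0,0,0.5,0,1,0,0,0.5,0,1,0,0,0.4,0,1,0,0,0.3,0,1,0,0,0.2,0,1,0,0,0.15,0,1,0,0,0.1,0,1,0,0,0.02,0]'

```text
time: 13.3
position: [0.465, 0.2955, 0.0035]
tool_rot: [0.591, 0.806, 0.0, 0.0]
ft_force: [0.3, -0.1, 0.8]
grip_width: 0.0871
grip_force: 0.0
```

Emit:
play_rows --steps '[-1,0,0,0,0,-1,0,0,0,0,-1,0,0,0,0,-1,0,0,0,0,-1,0,0,0,0,-1,0,0,0,0,-1,0,0,0,0,-1,0,0,0,0,-1,0,0,0,0,-1,0,0,0,0]'

```text
time: 14.3
position: [0.465, 0.2954, 0.0036]
tool_rot: [0.591, 0.806, 0.0, 0.0]
ft_force: [-0.5, 1.2, 0.3]
grip_width: 0.0418
grip_force: 20.0
```

```bash
python3 go.py .6282 .3042 .1 91.7
```

```text
t 14.3 pos [0.465  0.2954 0.0036] th 107.5 tilt [ 0.  0. -1.] q [ 0.36  0.77  1.76 -0.    0.61  0.06] F [-0.5  1.2  0.3] w 0.0418 g 20.0
twist units 2.75 then tx,ty,tz units 0.13 5.44 -3.21
```

Emit:
play_rows --steps '[-1,0,0,-0.3,0,-1,0,0,-0.4,0,-1,0,0,-0.4,0,-1,0,0,-0.4,0,-1,0,0,-0.4,0.55,-1,0,0,-0.3,0.55,-1,0,0,-0.2,0.55,-1,0,0,0,0.55,-1,0,0,0,0.55,-1,0,0,0,0]'

```text
time: 15.3
position: [0.4652, 0.2955, 0.0767]
tool_rot: [0.696, 0.718, 0.001, 0.0]
ft_force: [-0.4, 0.6, 0.1]
grip_width: 0.0418
grip_force: 20.0
```

Emit:
play_rows --steps '[-1,0.013,0.544,0,0,-1,0.013,0.544,0,0,-1,0.013,0.544,0,0,-1,0.013,0.544,0,0,-1,0.013,0.544,0,0,-1,0.013,0.544,0,0,-1,0.013,0.544,0,0,-1,0.013,0.544,0,0,-1,0.013,0.544,0,0,-1,0.013,0.544,0,0]'

```text
time: 16.3
position: [0.6284, 0.3042, 0.0761]
tool_rot: [0.696, 0.718, -0.0, -0.0]
ft_force: [-0.2, 0.8, -0.1]
grip_width: 0.0414
grip_force: 20.0
```

Emit:
play_rows --steps '[-1,0,0,0,0,-1,0,0,0.3,0,-1,0,0,0.3,0,-1,0,0,0.3,0,-1,0,0,0.3,0,-1,0,0,0.3,0,-1,0,0,0.2,0,-1,0,0,0.1,0,-1,0,0,0.05,0,-1,0,0,0,0]'

```text
time: 17.3
position: [0.6281, 0.3042, 0.02]
tool_rot: [0.696, 0.718, 0.0, 0.0]
ft_force: [0.8, -0.0, 0.0]
grip_width: 0.0412
grip_force: 20.0
```

```bash
python3 go.py .6282 .3042 .0078 91.7
```

```text
t 17.3 pos [0.6281 0.3042 0.02  ] th 91.7 tilt [ 0.  0. -1.] q [0.29 0.87 1.36 0.   0.91 0.26] F [ 0.8 -0.   0. ] w 0.0412 g 20.0
twist units 0.0 then tx,ty,tz units -0.0 0.0 0.41
```

Emit:
play_rows --steps '[-1,0,0,0.15,0,-1,0,0,0.1,0,-1,0,0,0.08,0,-1,0,0,0.05,0,-1,0,0,0.03,0,-1,0,0,0,0,0.4,0,0,0,0,0.4,0,0,0,0,0.4,0,0,0,0,0.4,0,0,0,0]'

```text
time: 18.3
position: [0.6281, 0.3042, 0.0078]
tool_rot: [0.696, 0.718, 0.0, 0.0]
ft_force: [0.4, 0.8, 0.5]
grip_width: 0.0597
grip_force: 0.0
```

Emit:
play_rows --steps '[0.4,0,0,-0.2,0,0.4,0,0,-0.5,0,0.4,0,0,-0.6,0,0.4,0,0,-0.6,0,0.4,0,0,-0.6,0,1,0,0,-0.5,0,1,0,0,0,0,1,0,0,0,0,1,0,0,0,0,1,0,0,0,0]'

```text
time: 19.3
position: [0.6272, 0.304, 0.0965]
tool_rot: [0.696, 0.718, -0.001, -0.001]
ft_force: [0.3, 1.6, 0.4]
grip_width: 0.0856
grip_force: 0.0
```

```bash
python3 go.py .4715 .0157 .06 46.3
```

```text
t 19.3 pos [0.6272 0.304  0.0965] th 91.7 tilt [-0.002 -0.001 -1.   ] q [0.29 0.77 1.33 0.   1.05 0.26] F [0.3 1.6 0.4] w 0.0856 g 0.0
twist units 7.93 then tx,ty,tz units -10.53 2.89 1.22
```

Emit:
play_rows --steps '[1,0,0,0,0.793,1,0,0,0,0.793,1,0,0,0,0.793,1,0,0,0,0.793,1,0,0,0,0.793,1,0,0,0,0.793,1,0,0,0,0.793,1,0,0,0,0.793,1,0,0,0,0.793,1,0,0,0,0.793]'

```text
time: 20.3
position: [0.6274, 0.304, 0.0965]
tool_rot: [0.92, 0.391, -0.001, -0.0]
ft_force: [0.4, -0.0, 0.5]
grip_width: 0.0867
grip_force: 0.0
```

Emit:
play_rows --steps '[1,-0.702,0.193,0,0,1,-0.702,0.193,0,0,1,-0.702,0.193,0,0,1,-0.702,0.193,0,0,1,-0.702,0.193,0,0,1,-0.702,0.193,0,0,1,-0.702,0.193,0,0,1,-0.702,0.193,0,0,1,-0.702,0.193,0,0,1,-0.702,0.193,0,0]'

```text
time: 21.3
position: [0.5235, 0.1112, 0.0971]
tool_rot: [0.92, 0.393, -0.001, -0.0]
ft_force: [0.0, -0.2, 1.3]
grip_width: 0.0871
grip_force: 0.0
```

Emit:
play_rows --steps '[1,-0.702,0.193,0,0,1,-0.702,0.193,0,0,1,-0.702,0.193,0,0,1,-0.702,0.193,0,0,1,-0.702,0.193,0,0,1,0,0,0.3,0,1,0,0,0.5,0,1,0,0,0.5,0,1,0,0,0.4,0,1,0,0,0.3,0]'

```text
time: 22.3
position: [0.4724, 0.0165, 0.0363]
tool_rot: [0.919, 0.393, -0.001, -0.0]
ft_force: [-0.1, 0.5, -0.5]
grip_width: 0.0875
grip_force: 0.0
```

```bash
python3 go.py .4715 .0157 .005 46.3;python3 - <<'E'
from rig import robot
import cv2
a=robot.camera("top")["image"][130:270,140:300];b=robot.camera("side")["image"][190:290,210:340]
a=cv2.resize(a,(400,350));b=cv2.resize(b,(390,300));b=cv2.copyMakeBorder(b,0,50,0,0,0)
cv2.imwrite("pics/g3.png",cv2.hconcat([a,b])[:,:,::-1])
E
```

```text
t 22.3 pos [0.4724 0.0165 0.0363] th 46.3 tilt [-0.001  0.    -1.   ] q [-0.2   0.66  1.95  0.    0.53  0.56] F [-0.1  0.5 -0.5] w 0.0875 g 0.0
twist units -0.0 then tx,ty,tz units -0.04 -0.0 1.04
```

View pics/g3.png

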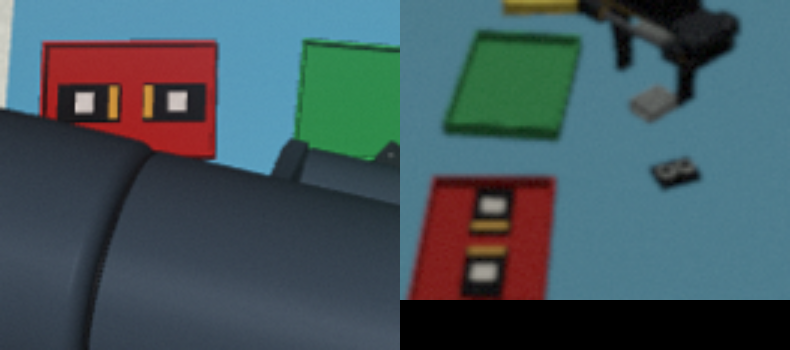

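Both batteries lie flat and apart in the red tray, near (88,103) and (178,102) in the crop. The fingers straddle the first heat sink.

Emit:
play_rows --steps '[1,-0.04,0,0.3,0,1,0,0,0.3,0,1,0,0,0.24,0,1,0,0,0.15,0,1,0,0,0.05,0,-1,0,0,0,0,-1,0,0,0,0,-1,0,0,0,0,-1,0,0,0,0,-1,0,0,0,0]'

```text
time: 23.4
position: [0.4717, 0.015, 0.0067]
tool_rot: [0.92, 0.393, 0.0, 0.0]
ft_force: [-0.5, -0.0, -0.6]
grip_width: 0.055
grip_force: 0.0
```

Emit:
play_rows --steps '[-1,0,0,0,0,-1,0,0,0,0,-1,0,0,0,0,-1,0,0,-0.3,0,-1,0,0,-0.3,0,-1,0,0,-0.3,0,-1,0,0,-0.4,0,-1,0,0,-0.4,0,-1,0,0,-0.4,0,-1,0,0,-0.4,0]'

```text
time: 24.4
position: [0.4717, 0.015, 0.083]
tool_rot: [0.92, 0.393, 0.0, 0.0]
ft_force: [-0.5, -1.0, -1.0]
grip_width: 0.0336
grip_force: 20.0
```

```bash
python3 go.py .6338 .0264 .02 86.5
```

```text
t 24.4 pos [0.4717 0.015  0.083 ] th 46.3 tilt [ 0.001 -0.    -1.   ] q [-0.21  0.57  1.93  0.    0.64  0.56] F [-0.5 -1.  -1. ] w 0.0336 g 20.0
twist units -7.02 then tx,ty,tz units 0.71 5.37 2.1
```

Emit:
play_rows --steps '[-1,0,0,0,-0.702,-1,0,0,0,-0.702,-1,0,0,0,-0.702,-1,0,0,0,-0.702,-1,0,0,0,-0.702,-1,0,0,0,-0.702,-1,0,0,0,-0.702,-1,0,0,0,-0.702,-1,0,0,0,-0.702,-1,0,0,0,-0.702]'

```text
time: 25.4
position: [0.4717, 0.015, 0.0825]
tool_rot: [0.727, 0.686, 0.0, 0.0]
ft_force: [-0.1, 0.0, 0.5]
grip_width: 0.0339
grip_force: 20.0
```

Emit:
play_rows --steps '[-1,0.071,0.537,0,0,-1,0.071,0.537,0,0,-1,0.071,0.537,0,0,-1,0.071,0.537,0,0,-1,0.071,0.537,0,0,-1,0.071,0.537,0,0,-1,0.071,0.537,0,0,-1,0.071,0.537,0,0,-1,0.071,0.537,0,0,-1,0.071,0.537,0,0]'

```text
time: 26.4
position: [0.6341, 0.0266, 0.0827]
tool_rot: [0.728, 0.685, 0.0, 0.0]
ft_force: [0.3, 0.7, -0.3]
grip_width: 0.0337
grip_force: 20.0
```

Emit:
play_rows --steps '[-1,0,0,0,0,-1,0,0,0.3,0,-1,0,0,0.4,0,-1,0,0,0.4,0,-1,0,0,0.3,0,-1,0,0,0.3,0,-1,0,0,0.2,0,-1,0,0,0.1,0,-1,0,0,0,0,-1,0,0,0,0]'

```text
time: 27.4
position: [0.634, 0.0264, 0.0218]
tool_rot: [0.728, 0.685, 0.0, 0.0]
ft_force: [0.4, -0.2, -0.2]
grip_width: 0.0336
grip_force: 20.0
```

```bash
python3 go.py .6338 .0264 .0107 86.5
```

```text
t 27.4 pos [0.634  0.0264 0.0218] th 86.5 tilt [ 0.001 -0.    -1.   ] q [-0.13  0.8   1.54  0.    0.8  -0.07] F [ 0.4 -0.2 -0.2] w 0.0336 g 20.0
twist units 0.0 then tx,ty,tz units -0.0 -0.01 0.37
```

Emit:
play_rows --steps '[-1,0,0,0.1,0,-1,0,0,0.1,0,-1,0,0,0.06,0,-1,0,0,0.04,0,-1,0,0,0.03,0,-1,0,0,0,0,-1,0,0,0,0,-1,0,0,0,0,-1,0,0,0,0,-1,0,0,0,0]'

```text
time: 28.4
position: [0.6337, 0.0265, 0.0117]
tool_rot: [0.728, 0.685, 0.0, 0.0]
ft_force: [-0.1, -0.6, -0.5]
grip_width: 0.0338
grip_force: 20.0
```

```bash
python3 go.py .6338 .0264 .0107 86.5
```

```text
t 28.4 pos [0.6337 0.0265 0.0117] th 86.5 tilt [ 0. -0. -1.] q [-0.13  0.82  1.54  0.    0.78 -0.07] F [-0.1 -0.6 -0.5] w 0.0338 g 20.0
twist units 0.0 then tx,ty,tz units -0.0 0.0 0.03
```

Emit:
play_rows --steps '[-1,0,0,0.02,0,-1,0,0,0.02,0,-1,0,0,0,0,0.3,0,0,0,0,0.3,0,0,0,0,0.3,0,0,0,0,0.3,0,0,0,0,0.3,0,0,-0.3,0,0.3,0,0,-0.5,0,0.3,0,0,-0.7,0]'

```text
time: 29.4
position: [0.6332, 0.0265, 0.0561]
tool_rot: [0.728, 0.685, -0.0, -0.001]
ft_force: [0.9, 0.6, 0.5]
grip_width: 0.0564
grip_force: 0.0
```

Emit:
play_rows --steps '[0.3,0,0,-0.7,0,0.3,0,0,-0.7,0,1,0,0,0,0,1,0,0,0,0,1,0,0,0,0,1,0,0,0,0,1,0,0,0,0,1,0,0,0,0,1,0,0,0,0,1,0,0,0,0]'

```text
time: 30.4
position: [0.6337, 0.0265, 0.0972]
tool_rot: [0.728, 0.685, -0.0, -0.0]
ft_force: [0.1, -0.3, -0.5]
grip_width: 0.0874
grip_force: 0.0
```

```bash
python3 go.py .4728 -.1362 .04 143; python3 - <<'E'
from rig import robot
from h import *
c=robot.camera("top");im=up(c["image"],8)[212*8:250*8,310*8:360*8]
cv2.imwrite("pics/hs2.png",cv2.hconcat([im,cv2.resize(c["image"][130:215,240:350],(393,304))])[:,:,::-1])
E
```

```text
t 30.4 pos [0.6337 0.0265 0.0972] th 86.5 tilt [-0.  0. -1.] q [-0.13  0.69  1.51  0.    0.94 -0.07] F [ 0.1 -0.3 -0.5] w 0.0874 g 0.0
twist units -9.86 then tx,ty,tz units 1.02 -7.56 1.91
```

View pics/hs2.png

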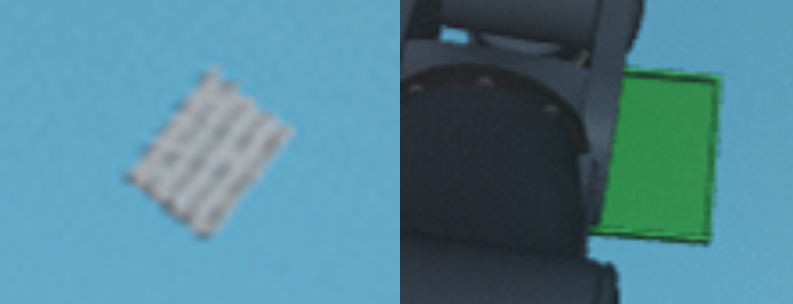

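The second heat sink's edges in the crop run (130,178)-(213,70) and (208,235)-(292,130), about 142 degrees, so the fit holds. The arm hides the first heat sink.

Emit:
play_rows --steps '[1,0,0,0,-0.98,1,0,0,0,-0.98,1,0,0,0,-0.98,1,0,0,0,-0.98,1,0,0,0,-0.98,1,0,0,0,-0.98,1,0,0,0,-0.98,1,0,0,0,-0.98,1,0,0,0,-0.98,1,0,0,0,-0.98]'

```text
time: 31.45
position: [0.6337, 0.0265, 0.0975]
tool_rot: [0.318, 0.948, 0.0, 0.0]
ft_force: [-0.5, 0.7, 0.0]
grip_width: 0.087
grip_force: 0.0
```

Emit:
play_rows --steps '[1,0.102,-0.756,0,0,1,0.102,-0.756,0,0,1,0.102,-0.756,0,0,1,0.102,-0.756,0,0,1,0.102,-0.756,0,0,1,0.102,-0.756,0,0,1,0.102,-0.756,0,0,1,0.102,-0.756,0,0,1,0.102,-0.756,0,0,1,0.102,-0.756,0,0]'

```text
time: 32.45
position: [0.4714, -0.136, 0.0977]
tool_rot: [0.32, 0.947, -0.0, 0.0]
ft_force: [-0.2, 0.2, 0.6]
grip_width: 0.0871
grip_force: 0.0
```

```bash
python3 go.py .4728 -.1362 .006 142.5; python3 - <<'E'
from rig import robot
import cv2
a=robot.camera("top")["image"][130:260,240:380];b=robot.camera("side")["image"][170:260,210:340]
a=cv2.resize(a,(400,371));b=cv2.resize(b,(390,270));b=cv2.copyMakeBorder(b,0,101,0,0,0)
cv2.imwrite("pics/g4.png",cv2.hconcat([a,b])[:,:,::-1])
E
```

```text
t 32.45 pos [ 0.4714 -0.136   0.0977] th 142.7 tilt [ 0.001 -0.    -1.   ] q [-0.51  0.55  1.88 -0.    0.71 -1.43] F [-0.2  0.2  0.6] w 0.0871 g 0.0
twist units 0.03 then tx,ty,tz units -0.04 0.02 3.06
```

View pics/g4.png

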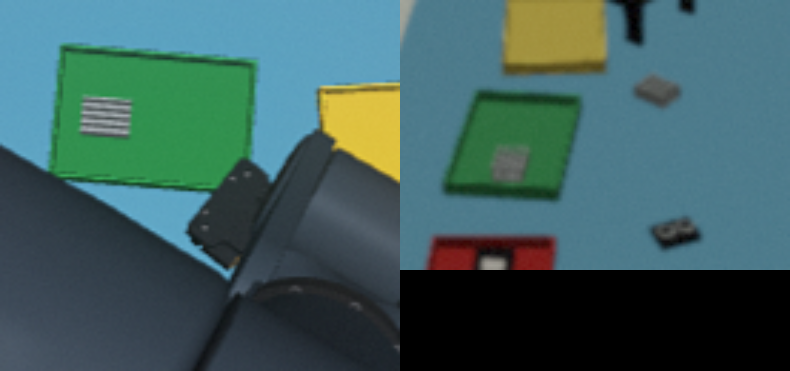

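Heat sink one is flat on the green floor at about (105,117) in the crop, clear of the rims. Next I grasp the second.

Emit:
play_rows --steps '[1,0,0,0.5,0,1,0,0,0.5,0,1,0,0,0.5,0,1,0,0,0.4,0,1,0,0,0.4,0,1,0,0,0.3,0,1,0,0,0.2,0,1,0,0,0.15,0,1,0,0,0.08,0,1,0,0,0.03,0]'

```text
time: 33.55
position: [0.4719, -0.1353, 0.0056]
tool_rot: [0.32, 0.947, -0.0, 0.0]
ft_force: [0.8, -0.7, 0.5]
grip_width: 0.0869
grip_force: 0.0
```

Emit:
play_rows --steps '[-1,0,0,0,0,-1,0,0,0,0,-1,0,0,0,0,-1,0,0,0,0,-1,0,0,0,0,-1,0,0,0,0,-1,0,0,0,0,-1,0,0,0,0,-1,0,0,0,0,-1,0,0,0,0]'

```text
time: 34.55
position: [0.4718, -0.1353, 0.0057]
tool_rot: [0.32, 0.947, 0.0, 0.0]
ft_force: [1.0, -0.0, 0.7]
grip_width: 0.0339
grip_force: 20.0
```

```bash
python3 go.py .6284 -.0634 .02 86.5
```

```text
t 34.55 pos [ 0.4718 -0.1353  0.0057] th 142.7 tilt [ 0.  0. -1.] q [-0.51  0.73  1.92  0.    0.49 -1.43] F [ 1.  -0.   0.7] w 0.0339 g 20.0
twist units 9.8 then tx,ty,tz units 2.71 5.06 -0.48
```

Emit:
play_rows --steps '[-1,0,0,-0.4,0.98,-1,0,0,-0.4,0.98,-1,0,0,-0.4,0.98,-1,0,0,-0.4,0.98,-1,0,0,-0.4,0.98,-1,0,0,-0.4,0.98,-1,0,0,0,0.98,-1,0,0,0,0.98,-1,0,0,0,0.98,-1,0,0,0,0.98]'

```text
time: 35.55
position: [0.4716, -0.1352, 0.0776]
tool_rot: [0.73, 0.684, -0.0, -0.0]
ft_force: [-0.4, -0.6, -0.9]
grip_width: 0.0337
grip_force: 20.0
```

Emit:
play_rows --steps '[-1,0.271,0.506,0,0,-1,0.271,0.506,0,0,-1,0.271,0.506,0,0,-1,0.271,0.506,0,0,-1,0.271,0.506,0,0,-1,0.271,0.506,0,0,-1,0.271,0.506,0,0,-1,0.271,0.506,0,0,-1,0.271,0.506,0,0,-1,0.271,0.506,0,0]'

```text
time: 36.55
position: [0.6284, -0.063, 0.0773]
tool_rot: [0.728, 0.685, -0.0, -0.0]
ft_force: [0.4, -0.6, -0.6]
grip_width: 0.0335
grip_force: 20.0
```

Emit:
play_rows --steps '[-1,0,0,0,0,-1,0,0,0.3,0,-1,0,0,0.4,0,-1,0,0,0.4,0,-1,0,0,0.3,0,-1,0,0,0.2,0,-1,0,0,0.2,0,-1,0,0,0.1,0,-1,0,0,0,0,-1,0,0,0,0]'

```text
time: 37.55
position: [0.6286, -0.0635, 0.0209]
tool_rot: [0.728, 0.685, 0.0, 0.0]
ft_force: [0.8, 0.5, -0.1]
grip_width: 0.0338
grip_force: 20.0
```

```bash
python3 go.py .6284 -.0634 .0099 86.5
```

```text
t 37.55 pos [ 0.6286 -0.0635  0.0209] th 86.5 tilt [ 0.001 -0.    -1.   ] q [-0.28  0.8   1.55  0.    0.79 -0.22] F [ 0.8  0.5 -0.1] w 0.0338 g 20.0
twist units 0.0 then tx,ty,tz units 0.0 -0.01 0.37
```

Emit:
play_rows --steps '[-1,0,0,0.12,0,-1,0,0,0.1,0,-1,0,0,0.08,0,-1,0,0,0.05,0,-1,0,0,0.03,0,-1,0,0,0,0,-1,0,0,0,0,0.3,0,0,0,0,0.3,0,0,0,0,0.3,0,0,0,0]'

```text
time: 38.55
position: [0.6284, -0.0635, 0.009]
tool_rot: [0.728, 0.685, 0.0, 0.0]
ft_force: [0.9, 0.3, -1.0]
grip_width: 0.0501
grip_force: 0.0
```

Emit:
play_rows --steps '[0.3,0,0,0,0,0.3,0,0,-0.3,0,0.3,0,0,-0.5,0,0.3,0,0,-0.6,0,0.3,0,0,-0.6,0,0.3,0,0,-0.5,0,1,0,0,-0.4,0,1,0,0,0,0,1,0,0,0,0,1,0,0,0,0]'

```text
time: 39.55
position: [0.6276, -0.0632, 0.0954]
tool_rot: [0.728, 0.685, -0.0, -0.001]
ft_force: [-0.6, -0.8, -1.1]
grip_width: 0.0803
grip_force: 0.0
```

```bash
python3 go.py .4442 .1373 .0035 25.8
```

```text
t 39.55 pos [ 0.6276 -0.0632  0.0954] th 86.5 tilt [-0.002  0.001 -1.   ] q [-0.28  0.69  1.52  0.    0.93 -0.22] F [-0.6 -0.8 -1.1] w 0.0803 g 0.0
twist units 10.59 then tx,ty,tz units -2.59 -8.68 3.06
```

Emit:
play_rows --steps '[1,0,0,0,1,1,0,0,0,1,1,0,0,0,1,1,0,0,0,1,1,0,0,0,1,1,0,0,0,1,1,0,0,0,1,1,0,0,0,1,1,0,0,0,1,1,0,0,0,1]'

```text
time: 40.55
position: [0.6275, -0.0632, 0.095]
tool_rot: [0.968, 0.25, -0.001, -0.001]
ft_force: [1.1, 0.3, 0.2]
grip_width: 0.0868
grip_force: 0.0
```

Emit:
play_rows --steps '[1,0,0,0,0.59,1,-0.288,-0.965,0,0,1,-0.288,-0.965,0,0,1,-0.288,-0.965,0,0,1,-0.288,-0.965,0,0,1,-0.288,-0.965,0,0,1,-0.288,-0.965,0,0,1,-0.288,-0.965,0,0,1,-0.288,-0.965,0,0,1,-0.288,-0.965,0,0]'

```text
time: 41.55
position: [0.4434, 0.138, 0.0955]
tool_rot: [0.975, 0.223, -0.001, -0.0]
ft_force: [-0.1, 0.5, -0.3]
grip_width: 0.0868
grip_force: 0.0
```

```bash
python3 go.py .4442 .1373 .0035 25.8; python3 - <<'E'
from rig import robot
import cv2
a=robot.camera("top")["image"][130:260,180:400];b=robot.camera("side")["image"][180:280,210:340]
a=cv2.resize(a,(470,278));b=cv2.resize(b,(320,246));b=cv2.copyMakeBorder(b,0,32,0,0,0)
cv2.imwrite("pics/g5.png",cv2.hconcat([a,b])[:,:,::-1])
E
```

```text
t 41.55 pos [0.4434 0.138  0.0955] th 25.8 tilt [-0.002 -0.    -1.   ] q [0.06 0.54 1.94 0.   0.67 1.18] F [-0.1  0.5 -0.3] w 0.0868 g 0.0
twist units 0.0 then tx,ty,tz units 0.02 0.03 3.07
```

View pics/g5.png

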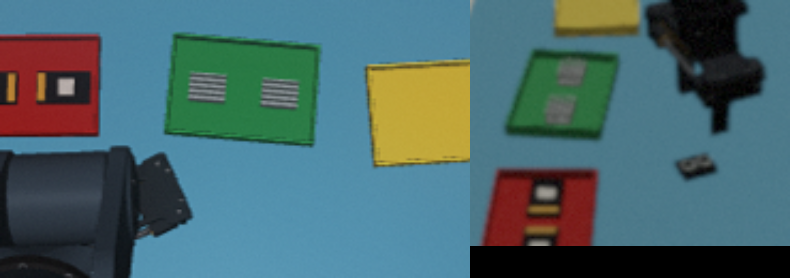

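Both heat sinks are flat and apart in the green tray, near (207,88) and (280,93) in the crop. The gripper is over the camera module.

Emit:
play_rows --steps '[1,0,0,0.5,0,1,0,0,0.5,0,1,0,0,0.5,0,1,0,0,0.4,0,1,0,0,0.4,0,1,0,0,0.3,0,1,0,0,0.2,0,1,0,0,0.15,0,1,0,0,0.08,0,1,0,0,0.04,0]'

```text
time: 42.65
position: [0.4449, 0.1373, 0.0041]
tool_rot: [0.975, 0.224, 0.0, 0.0]
ft_force: [-0.3, -0.2, 0.2]
grip_width: 0.0867
grip_force: 0.0
```

Emit:
play_rows --steps '[-1,0,0,0,0,-1,0,0,0,0,-1,0,0,0,0,-1,0,0,0,0,-1,0,0,0,0,-1,0,0,0,0,-1,0,0,0,0,-1,0,0,0,0,-1,0,0,0,0,-1,0,0,0,0]'

```text
time: 43.65
position: [0.4448, 0.1373, 0.0042]
tool_rot: [0.975, 0.224, -0.0, -0.0]
ft_force: [0.2, -0.3, -0.1]
grip_width: 0.0335
grip_force: 20.0
```

```bash
python3 go.py .6083 -.2753 .02 94.6;python3 go.py .6083 -.2753 .02 4.6
```

```text
t 43.65 pos [0.4448 0.1373 0.0042] th 25.8 tilt [-0.  0. -1.] q [0.06 0.73 1.98 0.   0.43 1.18] F [ 0.2 -0.3 -0.1] w 0.0335 g 20.0
twist units -12.0 then tx,ty,tz units -14.14 4.33 -0.53
t 43.65 pos [0.4448 0.1373 0.0042] th 25.8 tilt [-0.  0. -1.] q [0.06 0.73 1.98 0.   0.43 1.18] F [ 0.2 -0.3 -0.1] w 0.0335 g 20.0
twist units 3.71 then tx,ty,tz units 4.33 14.14 -0.53
```

Emit:
play_rows --steps '[-1,0,0,-0.3,0,-1,0,0,-0.4,0,-1,0,0,-0.4,0,-1,0,0,-0.4,0,-1,0,0,-0.4,0.7,-1,0,0,-0.3,0.7,-1,0,0,-0.3,0.7,-1,0,0,0,0.8,-1,0,0,0,0.81,-1,0,0,0,0]'

```text
time: 44.65
position: [0.4451, 0.1373, 0.0804]
tool_rot: [0.999, 0.04, 0.001, -0.0]
ft_force: [0.4, 0.1, -0.3]
grip_width: 0.0338
grip_force: 20.0
```

Emit:
play_rows --steps '[-1,0.2165,0.707,0,0,-1,0.2165,0.707,0,0,-1,0.2165,0.707,0,0,-1,0.2165,0.707,0,0,-1,0.2165,0.707,0,0,-1,0.2165,0.707,0,0,-1,0.2165,0.707,0,0,-1,0.2165,0.707,0,0,-1,0.2165,0.707,0,0,-1,0.2165,0.707,0,0]'

```text
time: 45.65
position: [0.5266, -0.0699, 0.0798]
tool_rot: [0.999, 0.041, 0.0, 0.0]
ft_force: [0.6, -0.5, -1.2]
grip_width: 0.0332
grip_force: 20.0
```

Emit:
play_rows --steps '[-1,0.2165,0.707,0,0,-1,0.2165,0.707,0,0,-1,0.2165,0.707,0,0,-1,0.2165,0.707,0,0,-1,0.2165,0.707,0,0,-1,0.2165,0.707,0,0,-1,0.2165,0.707,0,0,-1,0.2165,0.707,0,0,-1,0.2165,0.707,0,0,-1,0.2165,0.707,0,0]'

```text
time: 46.65
position: [0.6081, -0.2759, 0.0797]
tool_rot: [0.999, 0.041, -0.0, -0.0]
ft_force: [0.2, 0.2, 0.2]
grip_width: 0.0337
grip_force: 20.0
```

Emit:
play_rows --steps '[-1,0,0,0,0,-1,0,0,0.3,0,-1,0,0,0.4,0,-1,0,0,0.4,0,-1,0,0,0.3,0,-1,0,0,0.3,0,-1,0,0,0.2,0,-1,0,0,0.1,0,-1,0,0,0,0,-1,0,0,0,0]'

```text
time: 47.65
position: [0.6084, -0.2755, 0.0195]
tool_rot: [0.999, 0.04, 0.0, 0.0]
ft_force: [1.2, -0.2, -0.7]
grip_width: 0.0335
grip_force: 20.0
```

```bash
python3 go.py .6083 -.2753 .0084 4.6
```

```text
t 47.65 pos [ 0.6084 -0.2755  0.0195] th 4.6 tilt [ 0.001 -0.    -1.   ] q [-0.59  0.84  1.45  0.    0.86  0.9 ] F [ 1.2 -0.2 -0.7] w 0.0335 g 20.0
twist units -0.01 then tx,ty,tz units -0.0 -0.01 0.37
```

Emit:
play_rows --steps '[-1,0,0,0.12,0,-1,0,0,0.1,0,-1,0,0,0.08,0,-1,0,0,0.05,0,-1,0,0,0.03,0,-1,0,0,0,0,-1,0,0,0,0,0.4,0,0,0,0,0.4,0,0,0,0,0.4,0,0,0,0]'

```text
time: 48.65
position: [0.6082, -0.2753, 0.0074]
tool_rot: [0.999, 0.04, 0.0, 0.0]
ft_force: [0.1, 0.4, 0.4]
grip_width: 0.0502
grip_force: 0.0
```

Emit:
play_rows --steps '[0.4,0,0,0,0,0.4,0,0,-0.3,0,0.4,0,0,-0.5,0,0.4,0,0,-0.7,0,0.4,0,0,-0.7,0,0.4,0,0,-0.7,0,0.4,0,0,-0.7,0,0.4,0,0,-0.7,0,0.4,0,0,-0.4,0,0.4,0,0,0,0]'

```text
time: 49.65
position: [0.6095, -0.2762, 0.152]
tool_rot: [0.999, 0.04, 0.002, 0.002]
ft_force: [-0.6, 0.1, 0.3]
grip_width: 0.0609
grip_force: 0.0
```

Emit:
play_rows --steps '[0.4,-0.5,-0.7,0,0,0.4,-0.5,-0.7,0,0,0.4,-0.5,-0.7,0,0,0.4,-0.5,-0.7,0,0,0.4,-0.5,-0.7,0,0,0.4,-0.5,-0.7,0,0,0.4,-0.5,-0.7,0,0,0.4,0,0,0,0,0.4,0,0,0,0,0.4,0,0,0,0]'

```text
time: 50.65
position: [0.4929, -0.1381, 0.1487]
tool_rot: [0.999, 0.04, 0.001, 0.0]
ft_force: [-0.3, 0.6, -0.5]
grip_width: 0.0608
grip_force: 0.0
```

```bash
python3 - <<'E'
from rig import robot
import cv2
a=robot.camera("top")["image"][120:300,90:500];b=robot.camera("side")["image"][140:340,180:360]
a=cv2.resize(a,(520,228));b=cv2.resize(b,(270,300));a=cv2.copyMakeBorder(a,0,72,0,0,0)
cv2.imwrite("pics/end.png",cv2.hconcat([a,b])[:,:,::-1])
E
```

```text
(no output)
```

View pics/end.png

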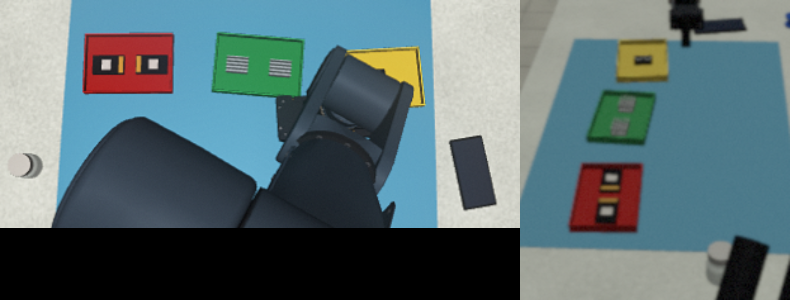

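The side view shows the camera module flat in the yellow tray at about (643,60). The batteries, heat sinks, phone and jar are all as intended, so I'm handing in.

```bash
python3 -c "
from rig import robot
print(robot.hand_in())"
```

```text
the job is handed in; nothing more can be done
None
```

The job is handed in: both batteries are in the red tray, both heat sinks in the green and the camera module in the yellow, placed in that order and lying flat, with the phone and jar untouched, at about 51 s.

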